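# Point out the uncapped sample tube and log it

## Task

One tube in the rack has lost its cap: show your colleague which by pointing straight down at it, fingertips about three centimetres above its mouth, kept still for about two seconds, then point in the same way at its cap on the bench (the small one, not the wide jar lid). Then log it: press the logger's wide key fully down and let it come up again. Touch no tube, rack or cap, lift and move nothing, bring the fingertips down over no capped tube nor the jar lid, and leave the small key and everything else alone.

Things in the scene. Friction and masses are not known exactly. Their poses are not given: they have to be found in the camera images.
- rack: grey plastic block 116 x 172 x 55 mm (its own x, y, z) fixed on the bench, with two rows of three round holes at 54 mm spacing (rows at x = -27 and +27 mm, columns at y = -54, 0, +54 mm); five holes hold tubes, one is empty. Origin: centre of its underside.
- open_tube: the one tube without a cap: pale hollow plastic sample tube, 30 mm diameter, 112 mm tall, upright and loose in a rack hole, the lower 47 mm inside the rack. It may be in any of the five occupied holes. Origin: centre of its underside (8 mm above the bench), z up.
- open_tube_top (a point): centre of the open mouth of the uncapped tube, at its rim, 112 mm above the tube's underside and so about 120 mm above the bench; z up.
- cap: the screw cap missing from the open tube, lying on the bench mouth up: white plastic ribbed cup, 35 mm (37 over its ribs) diameter, 14 mm high, 12 g, slides easily when touched. Between the rack and the logger. Origin: centre of its underside.
- cap_top (a point): centre of the cap at the height of its upper rim, 14 mm above the bench; z up.
- jar_lid: a bystander: much larger jar lid of the same white plastic lying mouth up, 68 mm diameter, 16 mm high. It may lie nearer to or farther from the robot than the cap. Origin: centre of its underside.
- logger: the sample logger: grey console fixed on the bench at the robot's right, 125 x 175 x 30 mm (own x, y, z), with a dark display on its far (+x) half and two round white push keys on its near half. Origin: centre of its underside; its x points away from the robot, y to the robot's left.
- wide_key_top (a point): centre of the top face of the wide round key (38 mm diameter), the log key, the left one of the two seen from the robot; 25 mm to -x and 42 mm to +y of the logger's centre. It moves with the key and stands about 52 mm above the bench when up, 10 mm above its black collar (54 mm diameter).
- wide_key (a joint): travel of the wide key in m: 0 up, 0.006 fully down; a spring returns it, fully down takes about 4 N. It moves straight down.
- small_key_top (a point): centre of the top face of the small round key (18 mm diameter), the right one of the two; 25 mm to -x and 45 mm to -y of the logger's centre. Not to be pressed.
- small_key (a joint): travel of the small key in m: 0 up, 0.006 fully down.
- capped_tube1: a capped tube in the rack: like the open one but closed with a white ribbed cap 35 mm in diameter, 118 mm tall over the cap. Origin: centre of its underside. It stands 8 mm above the bench, so its cap's top is about 126 mm above the bench.
- capped_tube2: a capped tube in the rack: like the open one but closed with a white ribbed cap 35 mm in diameter, 118 mm tall over the cap. Origin: centre of its underside. It stands 8 mm above the bench, so its cap's top is about 126 mm above the bench.
- capped_tube3: a capped tube in the rack: like the open one but closed with a white ribbed cap 35 mm in diameter, 118 mm tall over the cap. Origin: centre of its underside. It stands 8 mm above the bench, so its cap's top is about 126 mm above the bench.
- capped_tube4: a capped tube in the rack: like the open one but closed with a white ribbed cap 35 mm in diameter, 118 mm tall over the cap. Origin: centre of its underside. It stands 8 mm above the bench, so its cap's top is about 126 mm above the bench.
- white_bottle_a: bystander: white plastic bottle, 70 mm diameter, 140 mm tall, at the far edge. Origin: centre of its underside.
- white_bottle_b: bystander: white plastic bottle, 70 mm diameter, 150 mm tall, at the far edge. Origin: centre of its underside.
- amber_bottle: bystander: amber glass bottle, blue cap, 74 mm diameter, 170 mm tall, at the far edge. Origin: centre of its underside.
- tape_roll: bystander: paper tape roll standing flat, 90 mm diameter, 50 mm high. Origin: centre of its underside.
- pen_pot: bystander: steel pen pot 72 mm diameter, 90 mm tall, pens up to 155 mm. Origin: centre of its underside.
- tip_box: bystander: blue pipette-tip box 85 x 120 x 60 mm, at the robot's left of the rack. Origin: centre of its underside.
- spatula: bystander: steel spatula 190 mm long lying flat at the right. Origin: its underside.
Not all that is in view belongs to the job. Leave any brown or green look-alike of the capped_tube1 alone.

How it is judged:
On the way, in this order (a step that is already met when the one before it is completed fails the run):
1. the tool, pointing down, dwells over the open tube's mouth without contact: tool point within 20 mm sideways and 21 to 85 mm above it, for 1.5 s (horizontal distance between the grasp point and open_tube_top below 0.02 m and z of the grasp point in the frame of open_tube_top between 0.021 and 0.085 m and (angle between the grasp point's own z axis and vertical above 2.35 rad or angle between the grasp point's own z axis and vertical below 0.79 rad)), for 1.5 s.
2. then the tool dwells in the same way over the cap on the bench, for 1.5 s (horizontal distance between the grasp point and cap_top below 0.02 m and z of the grasp point in the frame of cap_top between 0.021 and 0.085 m and (angle between the grasp point's own z axis and vertical above 2.35 rad or angle between the grasp point's own z axis and vertical below 0.79 rad)), for 1.5 s.
3. then the wide key is pressed down by the fingers (at least 4.8 mm of its 6 mm) (value of joint wide_key above 0.0048 m and contact force between the fingers and anything else above 0.5 N), for 0.05 s.
At the end, for the whole second after the job is handed in: Both keys are up again (less than 1.5 mm down), every tube and the cap stand upright (within 0.12 rad), at rest and within 12 mm of where they were, and every bystander is within 15 mm of where it was (value of joint each of wide_key, small_key below 0.0015 m and distance of each of open_tube, capped_tube1, capped_tube2, capped_tube3, capped_tube4, cap from where it was at the start of the episode below 0.012 m and angle between each of open_tube, capped_tube1, capped_tube2, capped_tube3, capped_tube4, cap's own z axis and vertical below 0.12 rad and linear speed of each of open_tube, capped_tube1, capped_tube2, capped_tube3, capped_tube4, cap below 0.02 m/s and distance of each of white_bottle_a, white_bottle_b, amber_bottle, tape_roll, pen_pot, tip_box, spatula, jar_lid from where it was at the start of the episode below 0.015 m); the robot touches nothing.
It fails at once if the robot touches a tube, the rack or the cap (more than 0.3 N) (contact force between any of the fingers, the arm and rack above 0.3 N or contact force between any of the fingers, the arm and open_tube above 0.3 N or contact force between any of the fingers, the arm and capped_tube1 above 0.3 N or contact force between any of the fingers, the arm and capped_tube2 above 0.3 N or contact force between any of the fingers, the arm and capped_tube3 above 0.3 N or contact force between any of the fingers, the arm and capped_tube4 above 0.3 N or contact force between any of the fingers, the arm and cap above 0.3 N).
It fails at once if the tool point comes low over a capped tube (within 18 mm sideways and less than 60 mm above its top) or over the jar lid (within 30 mm sideways and less than 60 mm above it) ((horizontal distance between the grasp point and capped_tube1 below 0.018 m and z of the grasp point in the frame of capped_tube1 below 0.178 m) or (horizontal distance between the grasp point and capped_tube2 below 0.018 m and z of the grasp point in the frame of capped_tube2 below 0.178 m) or (horizontal distance between the grasp point and capped_tube3 below 0.018 m and z of the grasp point in the frame of capped_tube3 below 0.178 m) or (horizontal distance between the grasp point and capped_tube4 below 0.018 m and z of the grasp point in the frame of capped_tube4 below 0.178 m) or (horizontal distance between the grasp point and jar_lid below 0.03 m and z of the grasp point in the frame of jar_lid below 0.076 m)).
It fails at once if the small key is pressed (more than 2.5 mm) (value of joint small_key above 0.0025 m).
It fails at once if a tube or the cap is shifted, lifted or carried (distance of any of open_tube, capped_tube1, capped_tube2, capped_tube3, capped_tube4, cap from where it was at the start of the episode above 0.012 m).
It fails at once if a bystander is disturbed (moved more than 15 mm) (distance of any of white_bottle_a, white_bottle_b, amber_bottle, tape_roll, pen_pot, tip_box, spatula, jar_lid from where it was at the start of the episode above 0.015 m).
It also fails if it takes over 51 s, if anything falls off the work surface, if the arm or the gripper's body presses on something with over 40 N, if the wrist force passes 120 N, or if a joint passes its speed limit or range.

## Robot

A 7-joint arm with a two-finger parallel gripper is mounted at the origin on the work surface. World frame = base frame: x ahead of the robot, y to its left, z up, the work surface at z = 0. Lengths are in m, angles in rad, forces in N, time in s.
With the tool pointing down it reaches from about 0.425 to 0.925 m from the base axis. Payload 6.8 kg.
Tool frame: the origin (TCP) lies between the finger pads, 19 mm behind the fingertips; this is the grasp point; z points along the fingers, y is the line along which they close (so a half turn about z gives the same grasp; the last joint's range is limited). The gripper opens to 85 mm and grips with 20 to 120 N. Pads are 22 mm wide; open, the fingers measure 114 mm over their backs; the gripper's body (76 mm by 85 mm) begins 54 mm behind the grasp point. The pads swing forward as they close: fully open they stand 13 mm farther back than shut.
Start: joints at [-1.334, 0.477, 0.022, 1.555, -0.011, 1.109, -0.083], TCP at [0.228, 0.635, 0.25] pointing down, gripper open.
Joint ranges: [-2.96, 2.96], [-0.34, 2.1], [-1.41, 1.46], [0.24, 2.44], [-1.37, 4.51], [0.17, 1.92], [-2.96, 2.96]. Speed limits (rad/s): [2.39, 2.39, 3.14, 3.14, 3.14, 3.14, 3.14].

## Interface

Orientations are given as a rotation vector (axis times angle).
In Python, from bench import r gives the robot as it stands.
- The arm moves only by the tool servo_tool, never from a script. Its argument "commands" is a list of rows, each a list of 2 entries, a list of its own where there are three numbers: the shift along the tool's x, y, z normalised to -1 to 1, where 1 is 250 mm, then the turn, a rotation vector about the tool's x, y, z normalised to -1 to 1, where 1 is 90 degrees. In form: [[[dx, dy, dz], [ax, ay, az]], ...]. A call has 1 to 20 rows; each row is the pose to reach, as a shift and turn from the pose commanded when the call began, along the tool's axes at that moment; what a row does not reach only later rows make up. A row lasts 1/10 s, in which the tool goes at most 50 mm and 8.59 degrees, less where a joint would pass 70% of its speed; a pose out of reach is approached as far as the arm can. A call with a number of a shift or a turn outside -1 to 1 is refused whole. A call with a gripper value outside its range is refused whole. "claw" is the closure, from 0 (fully open) to 1 (shut), set as the call begins (left out, the last holds). The fingers move at their own pace and stop on an object; "squeeze" is the grip in N (left out, the last holds). Time passes only in rows, so rows that repeat a pose let the fingers close. It gives the time, the measured TCP pose, the force, the opening and the grip force at its end, in the units of the state.
- r.get_obs(): the state, without advancing time (a new reading comes with each control period).
- r.grab_frame(name): name is "scene" or "side" or "wrist"; returns (picture, depth): 400x640x3 uint8, red, green, blue; 400x640 float32, m along the optical axis (not along the pixel's ray), 0 where there is no reading.
- r.camera_model(name): a dict with "fx", "fy", "cx", "cy" (pixels), "extrinsics" (4x4, takes a point from camera to world coordinates); the wrist camera has in their place "hand_eye" (4x4, takes a point from camera to tool coordinates, whose origin is the TCP and whose axes are the flange's). Camera axes: x right, y down, z forward; pixel columns grow to the right and rows downward; lengths in m; the calibration is good to about 2 mm. A picture is of the moment at which its call begins: read the wrist's pose just before it. camera_model takes no time and is no camera call.
- r.hand_in(): hands the job in; it is judged then, once.
Trained networks look in the newest picture that a camera, given by its name, has taken for a name from the list of things; names that differ only in an ending like _2 or _b are one class to them, and where a whole thing is asked for, a point or a joint stands for the part that bears it (a point fixed in the world has none). Each returns a list of dicts, best first, with "confidence" (0 to 1); they miss things now and then, are a little off and sometimes report something else, mostly with a low value. They report only what shows in the picture. A call takes as long as a camera call. They do not tell look-alikes from the thing itself.
- r.boxes_of(camera, target): "uv" ([column, row] in pixels, amid what is visible of it).
- r.mark_of(camera, target): "uv" ([column, row] in pixels: a listed point, or the origin of a listed thing).
The state is a dict: "clock": time; "joints": joint angles; "qvel": joint speeds; "tau": joint torques, N m; "tcp_pos": TCP position; "orientation": TCP orientation; "contact_force": force on the tool from outside, world axes, zero at the start; "moment": the same for the moment, N m; "grip_width": finger opening in m; "gripper_force": force on a finger pad.
Only numpy, scipy, OpenCV 4.12 (cv2) and the standard library are available. Lean on these libraries where they do the work, as an engineer would, in place of code of your own. Each camera call takes 0.05 s, during which the arm holds its last target. There are 200 camera calls.

## Working session

There is one attempt and no reset: what is moved stays moved. The work goes in short steps, Python scripts to look and compute and a tool call to move; the robot and the scene stay as the last step left them, time stands still between calls to the robot, and variables do not carry over. Pictures are saved under pics/ and viewed, at most 10 in all, crops included, and the job is handed in when it is done.

Besides the shell and the picture viewer there is one more tool, called after ">>>" as a command line: name --argument value ..., lists and objects as JSON in quotes. servo_tool: Moves the arm, as the interface text tells. Scaled input: -1 to 1 covers 250 mm each way for a shift and 90 degrees each way for a turn. Its arguments: {"type":"object","properties":{"commands":{"type":"array"},"claw":{"type":"number"},"squeeze":{"type":"number"}},"required":["commands"]}

```bash
mkdir -p pics; cat > h.py <<'E'
from bench import r
import numpy as np, cv2
from scipy.spatial.transform import Rotation as R
def cam(n):
    m=r.camera_model(n)
    if "extrinsics" in m: T=np.array(m["extrinsics"])
    else:
        o=r.get_obs(); W=np.eye(4); W[:3,:3]=R.from_rotvec(o["orientation"]).as_matrix(); W[:3,3]=o["tcp_pos"]
        T=W@np.array(m["hand_eye"])
    return m,T
def at_z(m,T,uv,z):  # ray meets plane z
    d=T[:3,:3]@[(uv[0]-m["cx"])/m["fx"],(uv[1]-m["cy"])/m["fy"],1]
    return T[:3,3]+d*(z-T[2,3])/d[2]
def at_d(m,T,uv,dep):
    u,v=map(int,np.round(uv)); p=dep[max(0,v-1):v+2,max(0,u-1):u+2]; d=np.median(p[p>0]) if (p>0).any() else 0
    return T[:3,:3]@(d*np.array([(uv[0]-m["cx"])/m["fx"],(uv[1]-m["cy"])/m["fy"],1]))+T[:3,3]
E
python3 - <<'E'
from h import *
np.set_printoptions(precision=3,suppress=True)
Z=dict(open_tube_top=.12,cap_top=.014,wide_key_top=.052,small_key_top=.052,jar_lid=0,capped_tube1=.008,rack=0,logger=0)
print(r.get_obs())
for n in ("scene","side"):
    m,T=cam(n); im,dep=r.grab_frame(n); cv2.imwrite(f"pics/{n}0.png",im[:,:,::-1]); print(n,T[:3,3])
    for t,z in Z.items():
        for q in r.mark_of(n,t)[:6]:
            print(t,round(q["confidence"],2),np.array(q["uv"]),"z:",at_z(m,T,q["uv"],z),"d:",at_d(m,T,q["uv"],dep))
E
```

```text
{'clock': 0.0, 'joints': array([-1.334,  0.478,  0.022,  1.556, -0.012,  1.109, -0.083]), 'qvel': array([ 0.   , -0.001, -0.002, -0.003, -0.   ,  0.   ,  0.001]), 'tau': array([  0.001, -59.646,   1.609, -28.118,   0.013,   0.009,  -0.   ]), 'tcp_pos': array([0.228, 0.635, 0.249]), 'orientation': array([-0.539, -3.095,  0.003]), 'contact_force': array([ 0.223,  0.052, -0.102]), 'moment': array([-0.029,  0.047, -0.023]), 'gripper_force': 0.0, 'grip_width': 0.08512894744671146}
scene [ 1.24  -0.693  0.827]
open_tube_top 0.46 [311.4 163. ] z: [0.497 0.117 0.12 ] d: [0.487 0.128 0.111]
cap_top 0.6 [304.6 279. ] z: [ 0.765 -0.205  0.014] d: [ 0.785 -0.226  0.049]
cap_top 0.56 [292.6 202. ] z: [0.504 0.013 0.014] d: [0.503 0.014 0.012]
wide_key_top 0.6 [239.8 232.8] z: [ 0.525 -0.229  0.052] d: [ 0.527 -0.23   0.054]
small_key_top 0.38 [219.7 250.6] z: [ 0.54  -0.313  0.052] d: [ 0.542 -0.314  0.054]
jar_lid 0.89 [307.1 227.4] z: [ 0.618 -0.037  0.   ] d: [ 0.619 -0.038  0.002]
jar_lid 0.35 [320.7 191.3] z: [0.523 0.138 0.   ] d: [0.564 0.09  0.047]
capped_tube1 0.74 [321.1 193.7] z: [0.54
[... 1086 characters left out ...]
jar_lid 0.31 [394.  152.9] z: [ 0.562 -0.445  0.   ] d: [ 0.559 -0.435  0.007]
capped_tube1 0.98 [327.2 292.6] z: [0.477 0.173 0.008] d: [0.461 0.204 0.056]
capped_tube1 0.97 [306.7 285.2] z: [0.527 0.18  0.008] d: [0.509 0.209 0.055]
capped_tube1 0.94 [316.4 265.2] z: [0.538 0.118 0.008] d: [0.519 0.152 0.056]
capped_tube1 0.83 [314.6 307.4] z: [0.481 0.221 0.008] d: [0.466 0.249 0.055]
capped_tube1 0.69 [303.7 351.5] z: [0.448 0.32  0.008] d: [0.443 0.329 0.028]
capped_tube1 0.67 [394.5 153.1] z: [ 0.556 -0.433  0.008] d: [ 0.557 -0.436  0.006]
rack 0.56 [314.7 286.6] z: [0.512 0.169 0.   ] d: [0.474 0.236 0.105]
logger 0.77 [370.7 183.1] z: [ 0.561 -0.253  0.   ] d: [ 0.545 -0.208  0.037]
```

```bash
python3 - <<'E'
import cv2
a=cv2.imread("pics/side0.png")[130:380,230:450]; cv2.imwrite("pics/side_crop.png",cv2.resize(a,None,fx=2.4,fy=2.4,interpolation=2)[:600])
b=cv2.imread("pics/scene0.png")[120:300,190:390]; cv2.imwrite("pics/scene_crop.png",cv2.resize(b,None,fx=3.3,fy=3.3,interpolation=2))
E
```

```text
(no output)
```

View pics/side_crop.png

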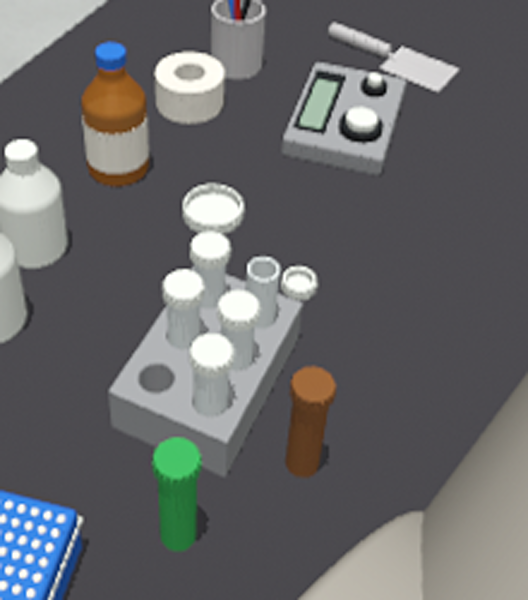

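View pics/scene_crop.png

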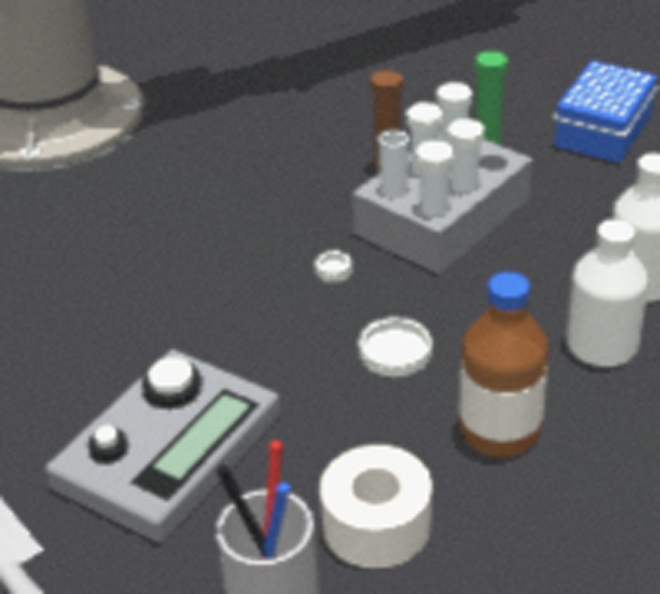

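View pics/scene0.png

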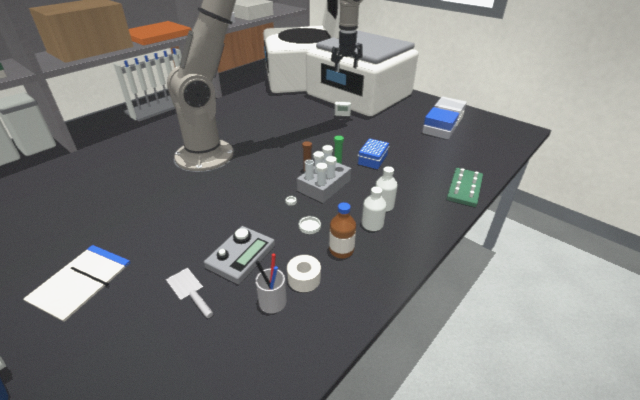

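The uncapped tube is the hollow one at scene (310,164), side (338,241), giving about (0.494, 0.114). The other four tubes in the rack have white caps, the brown and green ones stand outside it, and the fifth neighbouring hole is empty. The cap is the small ring at scene (292,201), side (354,245), giving about (0.495, 0.013). The wide jar lid is at scene (308,226). The wide key is the larger one at scene (240,233). I'll shut the fingers and move in high, first half of the way.

>>> servo_tool --commands '[[[-0.1,-0.09,0],[0,0,0]],[[-0.2,-0.18,0],[0,0,0]],[[-0.3,-0.28,0],[0,0,0]],[[-0.4,-0.37,0],[0,0,0]],[[-0.5,-0.47,0],[0,0,0]],[[-0.6,-0.56,0],[0,0,0]],[[-0.7,-0.66,0],[0,0,0]],[[-0.8,-0.75,0],[0,0,0]],[[-0.85,-0.8,0],[0,0,0]],[[-0.85,-0.8,0],[0,0,0]],[[-0.85,-0.8,0],[0,0,0]]]' --claw 1

```text
clock: 2.0
tcp_pos: [0.3604, 0.3758, 0.2503]
orientation: [-0.539, -3.095, -0.001]
contact_force: [0.3, -0.1, 0.4]
grip_width: 0.0001
gripper_force: 0.0
```

```bash
cat > w.py <<'E'
from h import *
import sys
np.set_printoptions(precision=4,suppress=True)
o=r.get_obs(); print(o["clock"],o["joints"],o["tcp_pos"],o["orientation"],o["grip_width"])
Z=dict(open_tube_top=.12,cap_top=.014,wide_key_top=.052,small_key_top=.052,jar_lid=0)
m,T=cam("wrist"); im,dep=r.grab_frame("wrist"); cv2.imwrite(f"pics/{sys.argv[1]}.png",im[:,:,::-1])
for t in sys.argv[2:]:
    for q in r.mark_of("wrist",t)[:3]:
        print(t,round(q["confidence"],2),np.array(q["uv"]),"z:",at_z(m,T,q["uv"],Z[t]),"d:",at_d(m,T,q["uv"],dep))
E
python3 w.py w1 open_tube_top cap_top jar_lid
```

```text
2.0 [-1.0124  0.2214  0.1009  1.9276 -0.027   0.993   0.3265] [0.3604 0.3758 0.2503] [-0.5394 -3.0949 -0.0015] 0.00014605741593364115
cap_top 0.51 [117.2 336.9] z: [0.4895 0.0155 0.014 ] d: [0.3325 0.3301 0.3102]
```

>>> servo_tool --commands '[[[-0.1,-0.09,0],[0,0,0]],[[-0.2,-0.18,0],[0,0,0]],[[-0.3,-0.28,0],[0,0,0]],[[-0.4,-0.37,0],[0,0,0]],[[-0.5,-0.47,0],[0,0,0]],[[-0.6,-0.56,0],[0,0,0]],[[-0.7,-0.66,0],[0,0,0]],[[-0.8,-0.75,0],[0,0,0]],[[-0.86,-0.8,0],[0,0,0]],[[-0.86,-0.8,0],[0,0,0]],[[-0.86,-0.8,0],[0,0,0]]]'

```text
clock: 3.3
tcp_pos: [0.4951, 0.1153, 0.2498]
orientation: [-0.538, -3.095, -0.0]
contact_force: [-0.1, 0.2, -0.4]
grip_width: -0.0
gripper_force: 0.0
```

```bash
python3 w.py w2 open_tube_top cap_top jar_lid
```

```text
3.3 [-0.6078  0.2026  0.2963  1.9644 -0.0711  0.9847  0.9486] [0.4951 0.1153 0.2498] [-0.538  -3.0947 -0.0003] -3.3022489695153314e-05
open_tube_top 0.77 [311.7 187.4] z: [0.4861 0.1142 0.12  ] d: [0.4973 0.1091 0.0664]
cap_top 0.84 [242.  195.7] z: [0.4884 0.0163 0.014 ] d: [0.4899 0.0129 0.004 ]
```

View pics/w2.png

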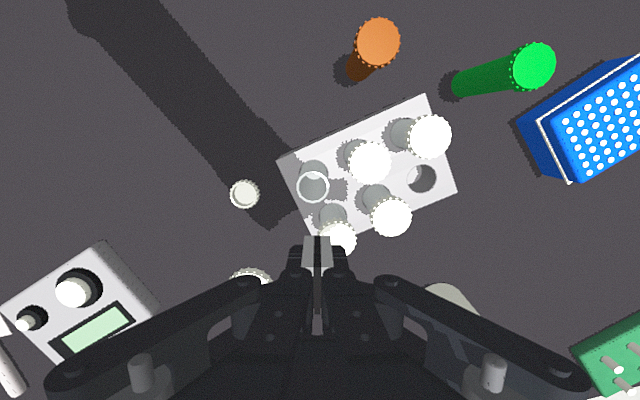

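The wrist view shows the hollow rim at (312,187) and the small cap at (243,195). The jar lid is half hidden at (250,273) and the four capped tubes are elsewhere. All of this agrees with the fixed cameras. I'll descend over the open tube.

>>> servo_tool --commands '[[[0.01,0,0.06],[0,0,0]],[[0.015,0,0.12],[0,0,0]],[[0.015,0,0.18],[0,0,0]],[[0.015,0,0.24],[0,0,0]],[[0.015,0,0.29],[0,0,0]],[[0.015,0,0.32],[0,0,0]],[[0.015,0,0.32],[0,0,0]],[[0.015,0,0.32],[0,0,0]],[[0.015,0,0.32],[0,0,0]],[[0.015,0,0.32],[0,0,0]],[[0.015,0,0.32],[0,0,0]],[[0.015,0,0.32],[0,0,0]],[[0.015,0,0.32],[0,0,0]],[[0.015,0,0.32],[0,0,0]],[[0.015,0,0.32],[0,0,0]],[[0.015,0,0.32],[0,0,0]],[[0.015,0,0.32],[0,0,0]],[[0.015,0,0.32],[0,0,0]],[[0.015,0,0.32],[0,0,0]],[[0.015,0,0.32],[0,0,0]]]'

```text
clock: 5.5
tcp_pos: [0.4917, 0.1156, 0.17]
orientation: [-0.539, -3.095, 0.0]
contact_force: [-0.3, -0.3, 0.1]
grip_width: -0.0001
gripper_force: 0.0
```

```bash
python3 w.py w3 open_tube_top cap_top; python3 - <<'E'
from h import *
im,_=r.grab_frame("scene"); a=im[100:240,240:410,::-1]; b=r.grab_frame("side")[0][150:370,230:430,::-1]
a=cv2.resize(a,(486,400),interpolation=2); b=cv2.resize(b,(314,400))[:, :314]
cv2.imwrite("pics/chk1.png",np.hstack([a,b]))
E
```

```text
5.5 [-0.5876  0.3039  0.2787  2.0495 -0.1147  0.8026  0.9848] [0.4917 0.1156 0.17  ] [-0.539 -3.095  0.   ] -0.0001018910902029023
open_tube_top 0.64 [309.9 218.4] z: [0.4846 0.1141 0.12  ] d: [0.4964 0.1089 0.0827]
open_tube_top 0.45 [363.4 158.9] z: [0.4601 0.1573 0.12  ] d: [0.4681 0.1621 0.0745]
open_tube_top 0.37 [373.5 185. ] z: [0.4775 0.1584 0.12  ] d: [0.4756 0.1576 0.1268]
cap_top 0.8 [227.9 219.7] z: [0.4911 0.0199 0.014 ] d: [0.4935 0.0153 0.0032]
```

View pics/chk1.png

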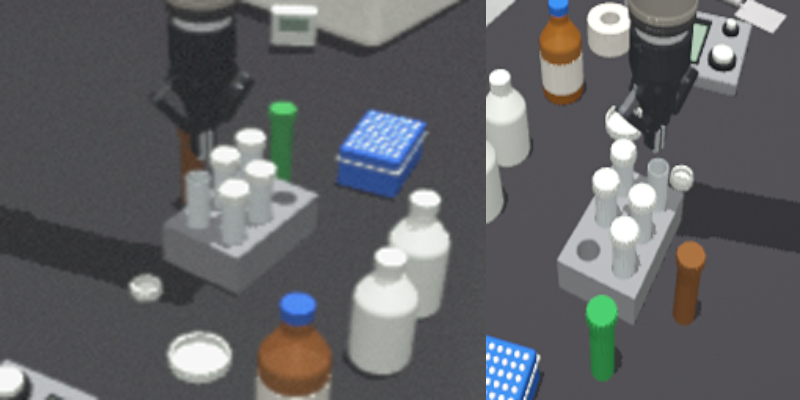

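The fingertips stand just over the hollow tube in both views. I'll hold longer, then rise.

>>> servo_tool --commands '[[[0.01,0,0],[0,0,0]],[[0.01,0,0],[0,0,0]],[[0.01,0,0],[0,0,0]],[[0.01,0,0],[0,0,0]],[[0.01,0,0],[0,0,0]],[[0.01,0,0],[0,0,0]],[[0.01,0,0],[0,0,0]],[[0.01,0,0],[0,0,0]],[[0.01,0,0],[0,0,0]],[[0.01,0,0],[0,0,0]],[[0.01,0,0],[0,0,0]],[[0.01,0,0],[0,0,0]],[[0.01,0,0],[0,0,0]],[[0.01,0,-0.06],[0,0,0]],[[0.01,0,-0.14],[0,0,0]],[[0.01,0,-0.22],[0,0,0]],[[0.01,0,-0.3],[0,0,0]],[[0.01,0,-0.32],[0,0,0]],[[0.01,0,-0.32],[0,0,0]]]'

```text
clock: 7.65
tcp_pos: [0.4897, 0.1166, 0.2504]
orientation: [0.539, 3.094, 0.002]
contact_force: [0.9, -0.5, -0.6]
grip_width: 0.0003
gripper_force: 0.0
```

>>> servo_tool --commands '[[[-0.04,-0.1,0],[0,0,0]],[[-0.08,-0.2,0],[0,0,0]],[[-0.11,-0.3,0],[0,0,0]],[[-0.14,-0.38,0],[0,0,0]],[[-0.14,-0.38,0.05],[0,0,0]],[[-0.14,-0.38,0.15],[0,0,0]],[[-0.14,-0.38,0.25],[0,0,0]],[[-0.14,-0.38,0.35],[0,0,0]],[[-0.14,-0.38,0.4],[0,0,0]],[[-0.14,-0.38,0.4],[0,0,0]],[[-0.14,-0.38,0.4],[0,0,0]]]'

```text
clock: 8.75
tcp_pos: [0.4903, 0.0155, 0.15]
orientation: [-0.538, -3.095, 0.0]
contact_force: [0.2, -1.1, 0.3]
grip_width: -0.0001
gripper_force: 0.0
```

```bash
python3 w.py w4 cap_top wide_key_top jar_lid
```

```text
8.75 [-0.4407  0.317   0.3367  2.1004 -0.152   0.7471  1.2186] [0.4903 0.0155 0.15  ] [-0.5384 -3.0948  0.0004] -7.131578237256398e-05
cap_top 0.85 [318.4 188.9] z: [0.486 0.019 0.014] d: [0.4885 0.0182 0.0031]
wide_key_top 0.72 [ 74.4 329.6] z: [ 0.5263 -0.2308  0.052 ] d: [ 0.5257 -0.2292  0.0533]
jar_lid 0.63 [314.8 316.7] z: [ 0.624  -0.0345  0.    ] d: [ 0.6211 -0.0334  0.0041]
jar_lid 0.2 [482.5 154.4] z: [0.5098 0.1741 0.    ] d: [0.4811 0.1264 0.0967]
```

View pics/w4.png

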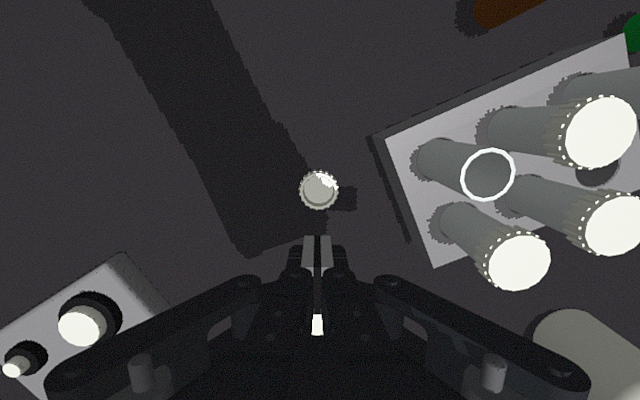

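The wrist view shows the small ribbed cap at (319,190), in line with the fingers, and the wide key at (85,325). I'll go down and hold.

>>> servo_tool --commands '[[[0.01,0,0.07],[0,0,0]],[[0.01,0.01,0.14],[0,0,0]],[[0.01,0.01,0.21],[0,0,0]],[[0.01,0.01,0.28],[0,0,0]],[[0.01,0.01,0.33],[0,0,0]],[[0.01,0.01,0.35],[0,0,0]],[[0.01,0.01,0.35],[0,0,0]],[[0.01,0.01,0.35],[0,0,0]],[[0.01,0.01,0.35],[0,0,0]],[[0.01,0.01,0.35],[0,0,0]],[[0.01,0.01,0.35],[0,0,0]],[[0.01,0.01,0.35],[0,0,0]],[[0.01,0.01,0.35],[0,0,0]],[[0.01,0.01,0.35],[0,0,0]],[[0.01,0.01,0.35],[0,0,0]],[[0.01,0.01,0.35],[0,0,0]],[[0.01,0.01,0.35],[0,0,0]],[[0.01,0.01,0.35],[0,0,0]],[[0.01,0.01,0.35],[0,0,0]],[[0.01,0.01,0.35],[0,0,0]]]'

```text
clock: 10.95
tcp_pos: [0.4887, 0.0184, 0.0625]
orientation: [-0.539, -3.095, 0.0]
contact_force: [1.1, -0.1, 1.1]
grip_width: -0.0003
gripper_force: 0.0
```

>>> servo_tool --commands '[[[0,0,0],[0,0,0]],[[0,0,0],[0,0,0]],[[0,0,0],[0,0,0]],[[0,0,0],[0,0,0]],[[0,0,0],[0,0,0]],[[0,0,0],[0,0,0]],[[0,0,0],[0,0,0]],[[0,0,0],[0,0,0]],[[0,0,-0.06],[0,0,0]],[[0,0,-0.14],[0,0,0]],[[0,0,-0.24],[0,0,0]],[[0,0,-0.34],[0,0,0]],[[0,0,-0.4],[0,0,0]],[[0,0,-0.4],[0,0,0]]]'

```text
clock: 12.35
tcp_pos: [0.4901, 0.0186, 0.1644]
orientation: [0.538, 3.091, 0.003]
contact_force: [0.5, -0.3, -0.1]
grip_width: 0.0002
gripper_force: 0.0
```

>>> servo_tool --commands '[[[-0.06,-0.11,0],[0,0,0]],[[-0.12,-0.22,0],[0,0,0]],[[-0.18,-0.34,0],[0,0,0]],[[-0.24,-0.45,0],[0,0,0]],[[-0.3,-0.57,0],[0,0,0]],[[-0.36,-0.68,0],[0,0,0]],[[-0.42,-0.8,0],[0,0,0]],[[-0.47,-0.89,0],[0,0,0]],[[-0.47,-0.89,0],[0,0,0]],[[-0.47,-0.89,0],[0,0,0]]]'

```text
clock: 13.35
tcp_pos: [0.5234, -0.2309, 0.1613]
orientation: [-0.541, -3.093, -0.0]
contact_force: [0.0, 0.2, -0.9]
grip_width: -0.0002
gripper_force: 0.0
```

```bash
python3 w.py w5 wide_key_top small_key_top cap_top
```

```text
13.35 [-0.0083  0.4333  0.4052  1.9091 -0.223   0.8447  1.7373] [ 0.5234 -0.2309  0.1613] [-0.5407 -3.0929 -0.0003] -0.00020152897597942981
wide_key_top 0.58 [318.3 203.4] z: [ 0.5248 -0.2295  0.052 ] d: [ 0.5245 -0.2294  0.0531]
small_key_top 0.85 [240.6 253.2] z: [ 0.5445 -0.3092  0.052 ] d: [ 0.5442 -0.3088  0.0528]
cap_top 0.96 [580.8  60.5] z: [0.4915 0.0214 0.014 ] d: [0.4926 0.0301 0.0036]
cap_top 0.17 [241.3 253.2] z: [ 0.5582 -0.325   0.014 ] d: [ 0.5444 -0.3082  0.0528]
```

View pics/w5.png

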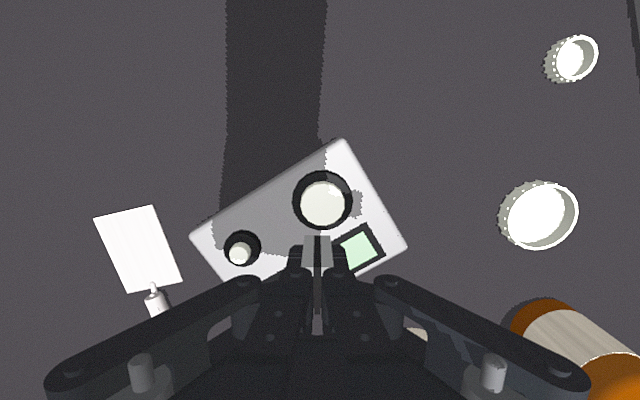

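The wide key's face at (323,204) is right under the fingertips, and the small key at (240,252) is well clear, 83 mm away. I'll stop just above the wide key, then press in small steps.

>>> servo_tool --commands '[[[0,0.01,0.08],[0,0,0]],[[0,0.01,0.16],[0,0,0]],[[0,0.01,0.24],[0,0,0]],[[0,0.01,0.3],[0,0,0]],[[0,0.01,0.34],[0,0,0]],[[0,0.01,0.34],[0,0,0]],[[0,0.01,0.34],[0,0,0]]]'

```text
clock: 14.25
tcp_pos: [0.5252, -0.2284, 0.0778]
orientation: [0.539, 3.095, -0.0]
contact_force: [-0.7, 0.3, 0.2]
grip_width: -0.0002
gripper_force: 0.0
```

>>> servo_tool --commands '[[[0,0,0.008],[0,0,0]],[[0,0,0.016],[0,0,0]],[[0,0,0.024],[0,0,0]],[[0,0,0.03],[0,0,0]],[[0,0,0.034],[0,0,0]],[[0,0,0.036],[0,0,0]],[[0,0,0.036],[0,0,0]],[[0,0,0.036],[0,0,0]]]'

```text
clock: 15.05
tcp_pos: [0.5251, -0.2284, 0.0686]
orientation: [0.539, 3.095, 0.0]
contact_force: [-0.2, -0.7, 2.2]
grip_width: 0.0003
gripper_force: 1.0
```

>>> servo_tool --commands '[[[0,0,0.006],[0,0,0]],[[0,0,0.01],[0,0,0]],[[0,0,0.014],[0,0,0]],[[0,0,0.016],[0,0,0]],[[0,0,0.016],[0,0,0]],[[0,0,0.016],[0,0,0]]]'

```text
clock: 15.65
tcp_pos: [0.5251, -0.2284, 0.0648]
orientation: [0.539, 3.095, 0.0]
contact_force: [-0.4, 0.0, 6.1]
grip_width: 0.0001
gripper_force: 3.1
```

>>> servo_tool --commands '[[[0,0,0.004],[0,0,0]],[[0,0,0.008],[0,0,0]],[[0,0,0.008],[0,0,0]],[[0,0,0.008],[0,0,0]]]'

```text
clock: 16.05
tcp_pos: [0.5251, -0.2285, 0.0644]
orientation: [0.54, 3.094, 0.002]
contact_force: [-5.9, 2.6, 23.2]
grip_width: 0.0001
gripper_force: 11.6
```

The key is bottomed: 23 N with the travel stopped. I'll release and rise.

>>> servo_tool --commands '[[[0,0,-0.01],[0,0,0]],[[0,0,-0.03],[0,0,0]],[[0,0,-0.08],[0,0,0]],[[0,0,-0.16],[0,0,0]],[[0,0,-0.26],[0,0,0]],[[0,0,-0.36],[0,0,0]],[[0,0,-0.4],[0,0,0]],[[0,0,-0.4],[0,0,0]],[[0,0,-0.4],[0,0,0]],[[0,0,-0.4],[0,0,0]]]'

```text
clock: 17.05
tcp_pos: [0.5241, -0.2279, 0.1612]
orientation: [-0.538, -3.093, -0.0]
contact_force: [-0.3, -0.4, -0.6]
grip_width: -0.0003
gripper_force: 0.0
```

```bash
python3 w.py w6 wide_key_top small_key_top cap_top
```

```text
17.05 [-0.0154  0.4333  0.4075  1.9102 -0.2241  0.8448  1.7347] [ 0.5241 -0.2279  0.1612] [-0.5384 -3.0927 -0.0004] -0.0002627594664469899
wide_key_top 0.8 [318.4 206.9] z: [ 0.5282 -0.2275  0.052 ] d: [ 0.5281 -0.2274  0.0525]
small_key_top 0.81 [234.9 254. ] z: [ 0.5441 -0.3112  0.052 ] d: [ 0.5439 -0.3108  0.0528]
cap_top 0.74 [575.9  56.3] z: [0.487  0.0206 0.014 ] d: [0.4879 0.0292 0.0036]
```

Both keys are up again, at 52 to 53 mm, and the cap hasn't moved.

```bash
python3 -c "from bench import r; print(r.hand_in())"
```

```text
the job is handed in; nothing more can be done
None
```

The job is handed in, with no verdict returned: I pointed at the open tube and then its cap for about two seconds each, and pressed the wide key fully down. Both keys then measured up, and the cap had not moved.

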